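Sort the mixed sample containers

TASK

Sort the five capped containers standing on the bench: the two tall tubes go into the two-bay rack, one in each bay; the two squat pots side by side into the long shallow tray; and the small vial into the round dish. Leave each standing upright on the floor of its place, never tipping one over, and do not shift the glass beaker or the bench timer that stand among them.

Things in the scene. Friction and masses are not known exactly. Their poses are not given: they have to be found in the camera images.
- tube_1_mid (a point): Tall tube: upright cylinder, 80 mm tall, body 28 mm diameter, with a yellow ribbed screw cap 33 mm in diameter on its upper 20 mm; pale plastic with a blank label; about 45 g. The point is its centre, half-way up (40 mm above its foot). z is up along its axis.
- tube_2_mid (a point): Tall tube: upright cylinder, 80 mm tall, body 28 mm diameter, with a yellow ribbed screw cap 33 mm in diameter on its upper 20 mm; pale plastic with a blank label; about 45 g. The point is its centre, half-way up (40 mm above its foot). z is up along its axis. Same as the other tall tube; either may go in either bay.
- pot_1_mid (a point): Squat pot: upright cylinder, 56 mm tall, body 46 mm diameter, with a yellow ribbed screw cap 48 mm in diameter on its upper 14 mm; pale plastic with a blank label; about 70 g. The point is its centre, half-way up (28 mm above its foot). z is up along its axis.
- pot_2_mid (a point): Squat pot: upright cylinder, 56 mm tall, body 46 mm diameter, with a yellow ribbed screw cap 48 mm in diameter on its upper 14 mm; pale plastic with a blank label; about 70 g. The point is its centre, half-way up (28 mm above its foot). z is up along its axis. Same as the other squat pot.
- vial_mid (a point): Small vial: upright slim cylinder, 52 mm tall, 22 mm diameter all the way up, its upper 14 mm a yellow ribbed screw cap; pale plastic with a blank label; about 25 g. The point is its centre, half-way up (26 mm above its foot). z is up along its axis.
- rack: Two-bay rack: orange open-topped box fixed to the bench, 64 mm (its x) by 118 mm (its y) by 30 mm high, walls 4 mm, floor 4 mm, with one cross wall of the same height in the middle of its length. The two bays are 56 mm by 53 mm inside, their centres 28.5 mm either side of the origin along y. Origin: centre of its underside, on the bench; z up.
- tray: Long shallow tray: orange open-topped tray fixed to the bench, 74 mm (its x) by 140 mm (its y) by 14 mm high, walls 4 mm, floor 4 mm, undivided: 66 mm by 132 mm inside, so two pots fit one behind the other along y. Origin: centre of its underside, on the bench; z up.
- dish: Round dish: orange, shallow, fixed to the bench, 72 mm outside diameter, 64 mm inside, 14 mm high, floor 4 mm thick. Origin: centre of its underside, on the bench; z up.
- beaker_mid (a point): Bystander: small empty glass beaker, 44 mm diameter, 58 mm tall, loose. The point is its centre, half-way up.
- timer_mid (a point): Bystander: flat white bench timer, 50 mm (its x) by 62 mm (its y) by 18 mm high, lying loose on the bench. The point is its centre.
Things that resemble listed ones, but are neither listed nor needed, are in the scene too. What is shaped like the part that bears pot_1_mid but pink or red is not meant.

How it is judged:
By the outcome, as a careful person would: the job done as asked, in the order asked, and still so for the second after the job is handed in, with the robot touching nothing.
It also fails if it takes over 134 s, if anything falls off the work surface, if the arm or the gripper's body presses on something with over 40 N, if the wrist force passes 120 N, or if a joint passes its speed limit or range.

ROBOT

A 7-joint arm with a two-finger parallel gripper is mounted at the origin on the work surface. World frame = base frame: x ahead of the robot, y to its left, z up, the work surface at z = 0. Lengths are in mm, angles in rad, forces in N, time in s.
With the tool pointing down it reaches from about 425 to 925 mm from the base axis. Payload 6.8 kg.
Tool frame: the origin (TCP) lies at the very end of the fingers, on their centre line; the grasp point (between the pads) lies 19 mm behind it; z points along the fingers, x is the direction in which the jaws open and shut, and the axes are right-handed (so a half turn about z gives the same grasp; the last joint's range is limited). The gripper opens to 85 mm and grips with 20 to 120 N. Pads are 22 mm wide; open, the fingers measure 114 mm over their backs; the gripper's body (76 mm by 85 mm) begins 54 mm behind the grasp point. The pads swing forward as they close: fully open they stand 13 mm farther back than shut.
Start: joints at [1.144, 0.477, 0.022, 1.555, -0.011, 1.109, -0.083], TCP at [211.573, -641.003, 231.308] pointing down, gripper open.
Joint ranges: [-2.96, 2.96], [-0.34, 2.1], [-1.41, 1.46], [0.24, 2.44], [-1.37, 4.51], [0.17, 1.92], [-2.96, 2.96]. Speed limits (rad/s): [2.39, 2.39, 3.14, 3.14, 3.14, 3.14, 3.14].

INTERFACE

Orientations are given as [roll, pitch, yaw] about the fixed x, y, z axes, in that order (R = Rz(yaw) Ry(pitch) Rx(roll)).
In Python, from plant import manip gives the robot as it stands.
- The arm moves only by the shell command python3 -m jog 'ROWS' [FORCE]. ROWS is text: rows parted by semicolons, each of 7 numbers parted by spaces: the opening in per cent of the stroke, from 0 (shut) to 100 (fully open), then the shift along the tool's x, y, z in cm, then the turn, a rotation vector about the tool's x, y, z in rad. In form: hand x y z ax ay az; .... A call has 1 to 10 rows; each row is the pose to reach, as a shift and turn from the pose measured when the call began, along the tool's axes at that moment; what a row does not reach only later rows make up. A row lasts 1/8 s, in which the tool goes at most 62.5 mm and 10.7 degrees, less where a joint would pass 70% of its speed; a pose out of reach is approached as far as the arm can. A call with a gripper value outside its range is refused whole. The fingers move at their own pace and stop on an object; FORCE is the grip in N (left out, the last holds). Time passes only in rows, so rows that repeat a pose let the fingers close. It gives the time, the measured TCP pose, the force and the opening at its end, in the units of the state.
- manip.get_obs(): the state, without advancing time (a new reading comes with each control period).
- manip.get_image(name): name is "scene" or "top" or "wrist"; returns the picture (420x560x3 uint8, red, green, blue); there is no depth.
- manip.camera_params(name): a dict with "vfov" (degrees; the focal length in pixels is half the picture's height over the tangent of half this angle, whatever the lens; pixels are square), "cx", "cy" (the principal point, pixels), "R" (3x3) and "t" (3): a world point X has camera coordinates R X + t. Camera axes: x right, y down, z forward; pixel columns grow to the right and rows downward; lengths in mm; the calibration is good to about 2 mm. A picture is of the moment at which its call begins: read the wrist's pose just before it. camera_params takes no time and is no camera call; for the wrist camera it gives the pose at the moment of the call.
- manip.close_job(): hands the job in, once; it reports no verdict.
Trained networks look in the newest picture that a camera, given by its name, has taken for a name from the list of things; names that differ only in an ending like _2 or _b are one class to them, and where a whole thing is asked for, a point or a joint stands for the part that bears it (a point fixed in the world has none). Each returns a list of dicts, best first, with "p" (0 to 1); they miss things now and then, are a little off and sometimes report something else, mostly with a low value. They report only what shows in the picture. A call takes as long as a camera call. They do not tell look-alikes from the thing itself.
- manip.recognise(camera, thing): "xy" ([column, row] in pixels, amid what is visible of it).
- manip.pinpoint(camera, thing): "xy" ([column, row] in pixels: a listed point, or the origin of a listed thing).
The state is a dict: "clock": time; "qpos": joint angles; "joint_vel": joint speeds; "joint_torque": joint torques, N m; "eef_pos": TCP position; "tool_rot": TCP orientation; "ft_force": force on the tool from outside, world axes, zero at the start; "torque": the same for the moment, N m; "grip_width": opening from 0.0 (shut) to 1.0 (fully open).
Only numpy, scipy, OpenCV 4.12 (cv2) and the standard library are available. Lean on these libraries where they do the work, as an engineer would, in place of code of your own. Each camera call takes 0.05 s, during which the arm holds its last target.

## Working session

There is one attempt and no reset: what is moved stays moved. The work goes in short steps, Python scripts to look and compute and a shell command to move; the robot and the scene stay as the last step left them, time stands still between calls to the robot, and variables do not carry over. Pictures are saved under pics/ and viewed, and the job is handed in when it is done.

```bash
ls; mkdir -p pics; python3 - <<'E'
from plant import manip
import cv2
o=manip.get_obs()
print({k:(v if not hasattr(v,'round') else v.round(3) if not isinstance(v,float) else v) for k,v in o.items()})
for c in ["scene","top","wrist"]:
    im=manip.get_image(c); cv2.imwrite(f"pics/{c}0.png",im[:,:,::-1])
    p=manip.camera_params(c); print(c,p)
E
```

```text
pics
{'clock': 0.0, 'qpos': array([ 1.144,  0.478,  0.022,  1.556, -0.011,  1.109, -0.083]), 'joint_vel': array([ 0.   ,  0.001, -0.001,  0.001,  0.001, -0.   , -0.001]), 'joint_torque': array([ 0.0000e+00, -5.9647e+01,  1.6080e+00, -2.8120e+01,  1.3000e-02,
        9.0000e-03, -0.0000e+00]), 'eef_pos': array([ 211.378, -640.432,  230.339]), 'tool_rot': array([ 3.141e+00,  2.000e-03, -1.252e+00]), 'ft_force': array([0.42 , 0.017, 0.539]), 'torque': array([ 0.031, -0.033, -0.028]), 'grip_width': 0.9998659809554693}
scene {'vfov': 55.13444970535695, 'cx': 282.1652970395023, 'cy': 213.42907718212297, 'R': array([[-0.53885258,  0.84219663,  0.01851319],
       [ 0.55696193,  0.37267008, -0.7422334 ],
       [-0.63200578, -0.38964324, -0.66988569]]), 't': array([ 247.19592778, -237.79872618, 1304.99892277])}
top {'vfov': 51.83827865837455, 'cx': 272.9292454926824, 'cy': 214.25495540585706, 'R': array([[-0.00348017, -0.9999808 ,  0.0051278 ],
       [-0.99508503,  0.00295557, -0.09898   ],
       [ 0.09896294, -0.00544706, -0.99507621]]), 't': array([   4.02312606,  503.36193051, 1060.26989599])}
wrist {'vfov': 63.19852987714225, 'cx': 277.764440778825, 'cy': 211.23083355134915, 'R': array([[ 0.31355639, -0.94956758, -0.0019478 ],
       [-0.90000461, -0.29784302,  0.31824713],
       [-0.3027773 , -0.09803539, -0.94800579]]), 't': array([-674.08390923,  -42.73124598,  380.01528217])}
```

View pics/top0.png

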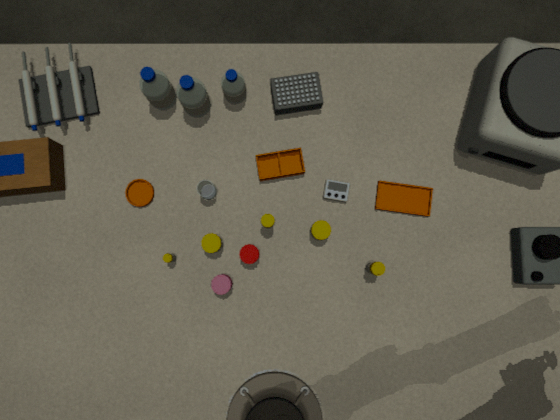

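View pics/scene0.png

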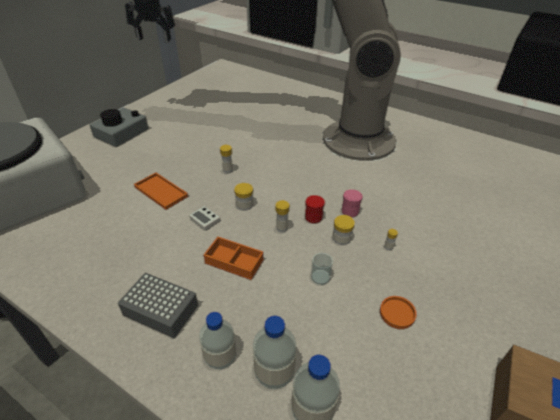

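View pics/wrist0.png

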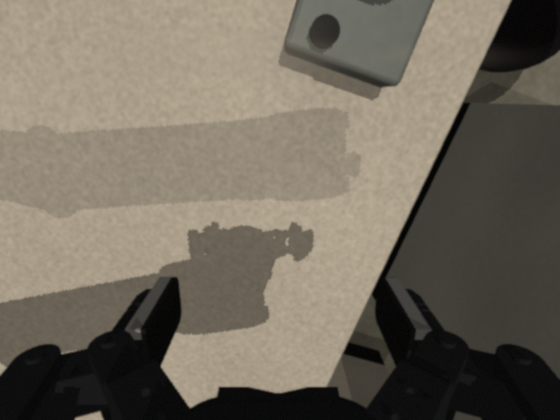

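The top view shows:
- Tube caps at (268,221) and (377,268), and yellow pots at (211,243) and (320,230).
- The vial at (168,258).
- Red and pink look-alike pots at (250,254) and (222,285), which are not meant.
- The rack at (280,165), tray at (404,199) and dish at (140,193).
- The beaker at (208,190) and timer at (336,191).

Next I'll measure these with the networks, triangulation and colour.

```bash
cat > h.py <<'E'
import numpy as np, cv2
from plant import manip
def K(p): 
    f=210/np.tan(np.radians(p['vfov'])/2); return f
def ray(p,uv):
    f=K(p); d=np.array([(uv[0]-p['cx'])/f,(uv[1]-p['cy'])/f,1.]); R=np.array(p['R']);t=np.array(p['t'])
    return -R.T@t, R.T@d
def atz(p,uv,z):
    c,d=ray(p,uv); return c+d*(z-c[2])/d[2]
def tri(ps,uvs):
    A=np.zeros((3,3));b=np.zeros(3)
    for p,uv in zip(ps,uvs):
        c,d=ray(p,uv);d=d/np.linalg.norm(d);M=np.eye(3)-np.outer(d,d);A+=M;b+=M@c
    return np.linalg.solve(A,b)
def proj(p,X):
    q=np.array(p['R'])@np.array(X)+p['t'];f=K(p);return np.array([f*q[0]/q[2]+p['cx'],f*q[1]/q[2]+p['cy']])
E
python3 - <<'E'
from h import *
P={c:manip.camera_params(c) for c in("top","scene")}
Z=dict(tube_1_mid=40,pot_1_mid=28,vial_mid=26,rack=0,tray=0,dish=0,beaker_mid=29,timer_mid=9)
for th,z in Z.items():
    for c in P:
        for d in manip.pinpoint(c,th):
            if d['p']>.2: print(th,c,round(d['p'],2),np.round(d['xy'],1),atz(P[c],d['xy'],z).round(0)[:2])
# yellow segments
for c,zs in(("top",None),("scene",None)):
    im=cv2.imread(f"pics/{c}0.png");h=cv2.cvtColor(im,cv2.COLOR_BGR2HSV)
    for nm,lo,hi in(("yel",(21,120,60),(35,255,255)),("or",(5,150,60),(18,255,255))):
        m=cv2.inRange(h,lo,hi);n,_,s,ce=cv2.connectedComponentsWithStats(m)
        for i in range(1,n):
            if s[i,4]>15: print(c,nm,s[i],ce[i].round(1),atz(P[c],ce[i],0 if nm=='or' else 60).round(0))
a=cv2.imread("pics/top0.png")[140:300,110:440];cv2.imwrite("pics/crop0.png",cv2.resize(a,None,fx=2.4,fy=2.4,interpolation=cv2.INTER_CUBIC))
print(manip.get_obs()['clock'])
E
```

```text
tube_1_mid top 0.65 [321.9 231.2] [ 459. -118.]
tube_1_mid top 0.58 [374.5 270.1] [ 364. -246.]
tube_1_mid top 0.3 [400.5 199.6] [ 538. -315.]
tube_1_mid scene 0.81 [223.4 158.8] [ 372. -254.]
pot_1_mid top 0.82 [212.7 241.1] [436. 152.]
pot_1_mid top 0.76 [221.4 283.9] [331. 130.]
pot_1_mid top 0.67 [247.9 254.3] [403.  65.]
pot_1_mid top 0.3 [267.6 223.2] [481.  16.]
pot_1_mid scene 0.88 [344.  227.9] [424. 152.]
pot_1_mid scene 0.81 [353.  204.7] [335. 134.]
pot_1_mid scene 0.55 [316.4 205.9] [391.  59.]
vial_mid top 0.69 [167.  258.2] [394. 266.]
vial_mid scene 0.78 [388.2 242. ] [408. 258.]
rack top 0.72 [280.1 166.1] [632. -17.]
rack scene 0.89 [233.7 262.6] [637. -16.]
tray top 0.8 [398.9 199.6] [ 543. -323.]
tray scene 0.85 [160.  192.2] [ 548. -336.]
tray scene 0.23 [244.6 196.3] [ 435. -135.]
dish top 0.78 [137.5 189.9] [570. 351.]
dish scene 0.58 [394.8 313.9] [566. 339.]
beaker_mid top 0.62 [206.2 190. ] [565. 170.]
beaker_mid scene 0.66 [324. 270.] [566. 174.]
timer_mid top 0.75 [334.2 191.3] [ 564. -155.]
timer_mid scene 0.6 [205.3 217.4] [ 564. -161.]
timer_mid scene 0
[... 418 characters left out ...]
  148   49   32 1091] [279.9 163.7] [638. -16.   0.]
top or [125 179  29  28 623] [139.2 192.4] [563. 347.   0.]
top or [ 375  181   58   35 1576] [403.5 198. ] [ 547. -335.    0.]
scene yel [220 145  12  12 110] [225.4 150. ] [ 357. -258.   60.]
scene yel [234 183  19  15 225] [243.3 189.9] [ 473. -108.   60.]
scene yel [276 200  13  15 162] [282.  207.1] [474.   8.  60.]
scene yel [334 215  20  18 285] [343.6 223.4] [443. 156.  60.]
scene yel [388 229  10  10  77] [392.1 233.3] [412. 262.  60.]
scene or [135 173  52  36 976] [160.7 190.3] [ 541. -340.    0.]
scene or [ 204  237   59   42 1514] [233.6 257.3] [625. -26.   0.]
scene or [380 296  36  33 886] [397.6 311.9] [558. 342.   0.]
0.95
```

View pics/crop0.png

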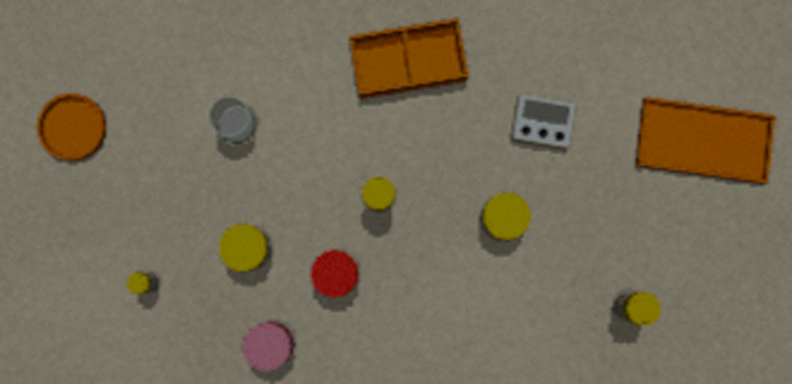

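```bash
python3 - <<'E'
from h import *
P={c:manip.camera_params(c) for c in("top","scene","wrist")}
T=dict(tube1=((267.2,220.4),(282,207.1),80,72),pot2=((320.6,229.7),(243.3,189.9),56,51),pot1=((210.8,242.7),(343.6,223.4),56,51),vial=((167.3,257.7),(392.1,233.3),52,46),tube2=((377.5,268.4),(225.4,150),80,72),
rack=((279.9,163.7),(233.6,257.3),13,13),dish=((139.2,192.4),(397.6,311.9),5,5),tray=((403.5,198),(160.7,190.3),6,6))
for k,(a,b,z1,z2) in T.items():
    X=tri([P['top'],P['scene']],[a,b]); print(k,atz(P['top'],a,z1).round(1),atz(P['scene'],b,z2).round(1),X.round(1),proj(P['top'],X).round(1))
m=np.array(P['wrist']['R']);c=-m.T@P['wrist']['t'];print("wristcam",c,m[2])
for c in P: print({k:v for k,v in P[c].items() if k not in('R','t')}, (-np.array(P[c]['R']).T@P[c]['t']).round(0))
# rects orientation
for c,z in(("top",10),):
    im=cv2.imread(f"pics/{c}0.png");h=cv2.cvtColor(im,cv2.COLOR_BGR2HSV);m=cv2.inRange(h,(5,150,60),(18,255,255))
    for ct in cv2.findContours(m,0,2)[0]:
        if cv2.contourArea(ct)>300: 
            b=cv2.boxPoints(cv2.minAreaRect(ct)); Q=np.array([atz(P[c],q,z)[:2] for q in b]); print(Q.mean(0).round(0),[ (np.linalg.norm(Q[i]-Q[i-1]).round(0), np.degrees(np.arctan2(*(Q[i]-Q[i-1])[::-1])).round(0)) for i in(1,2)])
E
```

```text
tube1 [483.2  16.4  80. ] [486.   15.4  72. ] [484.5  15.6  71. ] [267.6 220.2]
pot2 [ 462.2 -113.2   56. ] [ 464.4 -114.8   51. ] [ 463.1 -114.7   50. ] [320.9 229.5]
pot1 [431.5 153.3  56. ] [434.2 153.1  51. ] [432.1 153.3  49.5] [211.2 242.5]
vial [395.7 258.7  52. ] [396.9 258.8  46. ] [396.  259.4  45.6] [167.6 257.6]
tube2 [ 368.9 -243.3   80. ] [ 370.5 -245.4   72. ] [ 369.  -246.1   70.8] [377.7 268.3]
rack [635. -16.  13.] [633.2 -18.1  13. ] [634.7 -16.3  15.5] [280.  163.6]
dish [562.7 345.3   5. ] [561.6 342.8   5. ] [562.7 343.8   7.1] [139.6 192.3]
tray [ 546.2 -333.3    6. ] [ 546.1 -333.6    6. ] [ 546.2 -333.3    6.2] [403.5 198. ]
wristcam [ 288.04563576 -615.8076571   373.32082193] [-0.30224825 -0.09928116 -0.94804496]
{'vfov': 51.83827865837455, 'cx': 272.9292454926824, 'cy': 214.25495540585706} [ 396.    8. 1105.]
{'vfov': 55.13444970535695, 'cx': 282.1652970395023, 'cy': 213.42907718212297} [1090.  389.  693.]
{'vfov': 63.19852987714225, 'cx': 277.764440778825, 'cy': 211.23083355134915} [ 288. -616.  373.]
[ 546. -332.] [(np.float64(75.0), np.float64(-10.0)), (np.float64(142.0), np.float64(-98.0))]
[562. 344.] [(np.float64(72.0), np.float64(-90.0)), (np.float64(70.0), np.float64(-179.0))]
[637. -16.] [(np.float64(120.0), np.float64(-81.0)), (np.float64(66.0), np.float64(-172.0))]
[638. 642.] [(np.float64(134.0), np.float64(-84.0)), (np.float64(126.0), np.float64(-172.0))]
```

```bash
cat > go.py <<'E'
import sys
from h import *
from scipy.spatial.transform import Rotation as Ro
o=manip.get_obs();p=o['eef_pos'];R=Ro.from_euler('xyz',o['tool_rot'])
print(round(o['clock'],2),p.round(1),np.round(o['tool_rot'],3),'F',np.round(o['ft_force'],1),'w',round(o['grip_width'],3))
for a in sys.argv[1:]:
    v=[float(s) for s in a.split(',')]
    t=np.array(v[:3]); Rt=Ro.from_euler('xyz',[np.pi,0,v[3] if len(v)>3 else 0])
    print(a,'->',(R.inv().apply(t-p)/10).round(2),(R.inv()*Rt).as_rotvec().round(3))
E
python3 go.py 369,-245,170
```

```text
0.95 [ 211.6 -641.   231.3] [-3.142 -0.    -1.252] F [-0.1  0.  -0.7] w 1.002
369,-245,170 -> [-32.67 -27.36   6.13] [-0.    -0.    -1.252]
```

```bash
python3 -m jog '100 -32.67 -27.36 6.1 0 0 -1.252;100 -32.67 -27.36 6.1 0 0 -1.252;100 -32.67 -27.36 6.1 0 0 -1.252;100 -32.67 -27.36 6.1 0 0 -1.252;100 -32.67 -27.36 6.1 0 0 -1.252;100 -32.67 -27.36 6.1 0 0 -1.252;100 -32.67 -27.36 6.1 0 0 -1.252;100 -32.67 -27.36 6.1 0 0 -1.252;100 -32.67 -27.36 6.1 0 0 -1.252;100 -32.67 -27.36 6.1 0 0 -1.252' 30; cat > look.py <<'E'
import sys
from h import *
n=sys.argv[1]; z=float(sys.argv[2])
p=manip.camera_params('wrist'); im=manip.get_image('wrist')[:,:,::-1].copy(); cv2.imwrite(f"pics/{n}.png",im)
h=cv2.cvtColor(im,cv2.COLOR_BGR2HSV)
for nm,lo,hi,zz in(("yel",(21,120,60),(35,255,255),z),("or",(5,150,60),(18,255,255),10)):
    m=cv2.morphologyEx(cv2.inRange(h,lo,hi),cv2.MORPH_OPEN,np.ones((3,3)));k,_,s,ce=cv2.connectedComponentsWithStats(m)
    for i in range(1,k):
        if s[i,4]>150: print(nm,s[i],ce[i].round(1),atz(p,ce[i],zz).round(1))
E
python3 go.py 369,-245,170; python3 look.py w1 80
```

```text
clock: 2.2
eef_pos: [368.6, -246.5, 170.5]
tool_rot: [3.141, -0.0, -0.003]
ft_force: [-0.1, -0.6, -0.4]
grip_width: 1.002
2.2 [ 368.6 -246.5  170.5] [ 3.141e+00 -0.000e+00 -3.000e-03] F [-0.1 -0.6 -0.4] w 1.002
369,-245,170 -> [ 0.04 -0.15  0.05] [ 0.001 -0.    -0.003]
yel [ 380    0   77   59 3710] [417.2  25.7] [ 452.4 -124.4   80. ]
yel [ 259  188   44   47 1657] [280.1 211.1] [ 369.  -242.9   80. ]
or [ 412  203  107  135 9153] [461.8 263.4] [ 548.2 -321.2   10. ]
```

View pics/w1.png

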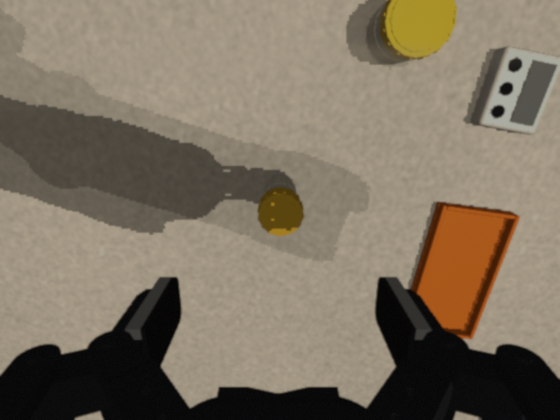

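The wrist view shows the tube cap at (280,211), i.e. about (369,-244), which agrees with the top and scene views. I'll descend and grip it by the cap.

```bash
python3 -m jog '100 0.05 -0.25 6 0 0 0.003;100 0.05 -0.25 9 0 0 0.003;100 0.05 -0.25 12.3 0 0 0.003;100 0.05 -0.25 12.3 0 0 0.003;100 0.05 -0.25 12.3 0 0 0.003;0 0.05 -0.25 12.3 0 0 0.003;0 0.05 -0.25 12.3 0 0 0.003;0 0.05 -0.25 12.3 0 0 0.003;0 0.05 -0.25 12.3 0 0 0.003;0 0.05 -0.25 12.3 0 0 0.003' 30; python3 go.py 369,-245,180; python3 look.py w2 80
```

```text
clock: 3.5
eef_pos: [369.5, -244.2, 48.0]
tool_rot: [3.14, -0.001, -0.006]
ft_force: [-0.6, -0.2, 6.3]
grip_width: 0.378
3.5 [ 369.5 -244.2   48. ] [ 3.14e+00 -1.00e-03 -6.00e-03] F [-0.6 -0.2  6.3] w 0.378
369,-245,180 -> [ -0.04   0.09 -13.2 ] [ 0.001 -0.001 -0.006]
yel [ 476    0   84   32 2225] [521.   13.5] [ 438.2 -140.8   80. ]
yel [ 236  265   84   93 6247] [277.7 311.8] [ 368.4 -239.7   80. ]
or [ 481  263   79  157 8490] [529.8 340.2] [ 528.4 -310.8   10. ]
```

View pics/w2.png

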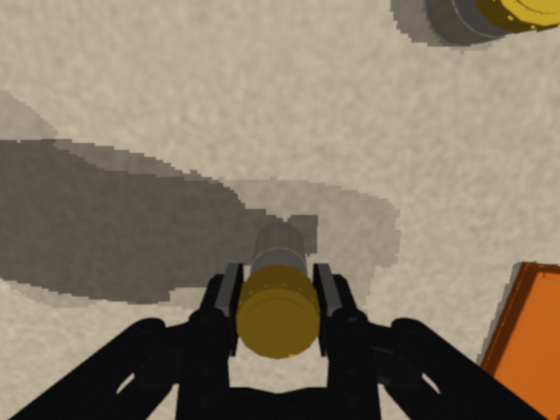

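The tube is gripped by the cap at 32 mm opening, seen at (278,312) between the pads. Next I'll lift it and carry it to the −y bay.

```bash
python3 go.py 639,-44,150; python3 -m jog '0 0 0 -3 0 0 0;0 0 0 -8 0 0 0;0 4 -3 -10.2 0 0 0;0 27 -20.2 -10.2 0 0 0;0 27 -20.2 -10.2 0 0 0;0 27 -20.2 -10.2 0 0 0;0 27 -20.2 -10.2 0 0 0;0 27 -20.2 -10.2 0 0 0;0 27 -20.2 -10.2 0 0 0;0 27 -20.2 -10.2 0 0 0' 30; python3 go.py 639,-44,56;python3 look.py w3 80
```

```text
3.55 [ 369.5 -244.2   48. ] [ 3.14e+00 -1.00e-03 -6.00e-03] F [-0.8  0.3  6. ] w 0.38
639,-44,150 -> [ 26.83 -20.18 -10.2 ] [ 0.001 -0.001 -0.006]
clock: 4.8
eef_pos: [639.7, -44.6, 149.4]
tool_rot: [3.14, 0.001, -0.006]
ft_force: [-0.4, 0.8, -0.6]
grip_width: 0.373
4.8 [639.7 -44.6 149.4] [ 3.14e+00  1.00e-03 -6.00e-03] F [-0.4  0.8 -0.6] w 0.373
639,-44,56 -> [-0.06 -0.08  9.34] [ 0.002  0.001 -0.006]
yel [   0  108   71   55 3097] [ 34.3 134.8] [490.8  15.7  80. ]
yel [ 236  264   84   94 6267] [277.7 311.7] [ 637.9 -110.9   80. ]
yel [  30  266   68   58 2972] [ 63.6 294.5] [485.5 -95.9  80. ]
or [  217    85   105   159 11478] [270.9 159.3] [632.8 -12.4  10. ]
or [166 387  12  33 318] [171.9 403.8] [ 523.1 -275.1   10. ]
```

View pics/w3.png

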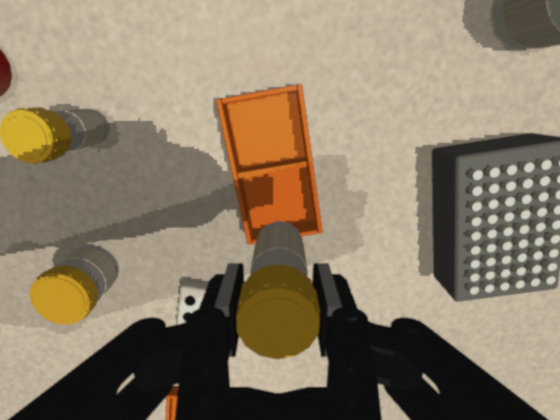

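```bash
python3 - <<'E'
from h import *
p=manip.camera_params('wrist')
Q=np.array([atz(p,q,30)[:2] for q in((218,100),(301,85),(322,233),(248,243))]);print(Q.round(1),Q.mean(0))
for z in(4,26): print([atz(p,q,30)[:2].round(1) for q in((236,171),(311,163))])
for X in((639,-44,30),(631,12,30),(639,-44,4)): print(proj(p,X))
E
```

```text
[[595.2  34.1]
 [655.5  43.9]
 [674.5 -70.9]
 [613.1 -79.5]] [634.57203705 -18.12195647]
[array([605.9, -18.5]), array([664. , -12.6])]
[array([605.9, -18.5]), array([664. , -12.6])]
[278.80138756 202.10523576]
[267.63956886 130.63010073]
[278.76555523 193.35217133]
```

```bash
python3 -m jog '0 0 0 5 0 0 0;0 0 0 8 0 0 0;0 0 0 9.2 0 0 0;0 0 0 9.6 0 0 0;0 0 0 9.6 0 0 0;0 0 0 9.6 0 0 0' 30; python3 go.py
```

```text
clock: 5.6
eef_pos: [640.3, -45.5, 54.8]
tool_rot: [3.139, -0.001, -0.008]
ft_force: [-0.1, -0.4, -0.3]
grip_width: 0.378
5.6 [640.3 -45.5  54.8] [ 3.139e+00 -1.000e-03 -8.000e-03] F [-0.1 -0.4 -0.3] w 0.378
```

```bash
python3 -m jog '0 0 0 0.15 0 0 0;0 0 0 0.25 0 0 0;0 0 0 0.25 0 0 0' 30; python3 go.py
```

```text
clock: 5.98
eef_pos: [640.3, -45.4, 52.3]
tool_rot: [3.139, -0.001, -0.008]
ft_force: [0.2, 0.8, 0.3]
grip_width: 0.373
5.97 [640.3 -45.4  52.3] [ 3.139e+00 -1.000e-03 -8.000e-03] F [0.2 0.8 0.3] w 0.373
```

```bash
python3 -m jog '0 0 0 0.1 0 0 0;0 0 0 0.1 0 0 0' 30; python3 -m jog '0 0 0 0.1 0 0 0;0 0 0 0.1 0 0 0' 30
```

```text
clock: 6.22
eef_pos: [640.5, -45.4, 52.1]
tool_rot: [3.139, -0.002, -0.008]
ft_force: [-2.0, 0.4, 5.2]
grip_width: 0.382
clock: 6.48
eef_pos: [640.6, -45.4, 52.1]
tool_rot: [3.139, -0.002, -0.008]
ft_force: [-2.2, -0.7, 8.3]
grip_width: 0.375
```

```bash
python3 -m jog '70 0 0 -0.1 0 0 0;70 0 0 -0.1 0 0 0;90 0 0 -0.1 0 0 0;90 0 0 -0.1 0 0 0;90 0 0 -0.1 0 0 0;90 0 0 -3 0 0 0;90 0 0 -8 0 0 0;90 0 0 -10.8 0 0 0;90 0 0 -10.8 0 0 0;90 0 0 -10.8 0 0 0'; python3 go.py 484,16,160; python3 look.py w4 84
```

```text
clock: 7.72
eef_pos: [639.7, -45.2, 159.1]
tool_rot: [3.138, -0.0, -0.008]
ft_force: [-0.3, 0.1, -0.6]
grip_width: 0.897
7.72 [639.7 -45.2 159.1] [ 3.138 -0.    -0.008] F [-0.3  0.1 -0.6] w 0.897
484,16,160 -> [-15.62  -6.    -0.11] [ 0.003 -0.    -0.008]
yel [  10  107   69   53 2812] [ 43.5 132.4] [493.2  16.   84. ]
yel [ 258  196   46   51 1861] [280.2 221.2] [640.2 -44.   84. ]
yel [  38  260   65   56 2758] [ 70.1 287.6] [487.4 -94.3  84. ]
or [ 218   84  102  154 9378] [269.3 149.3] [631.7  -6.4  10. ]
or [184 380  44  25 605] [202.5 390.3] [ 554.6 -267.9   10. ]
```

View pics/w4.png

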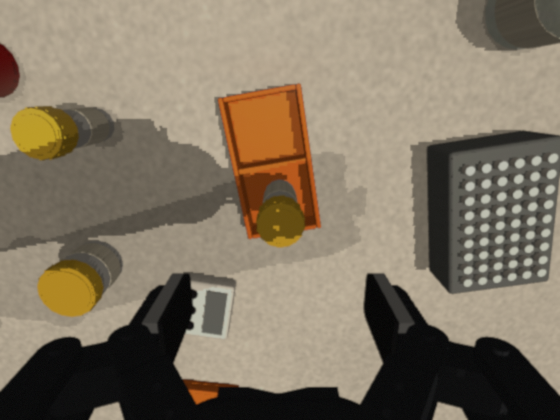

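The tube stands upright in the lower bay, cap at (280,221). Next is tube 1.

```bash
python3 -m jog '90 -15.6 -6 0 0.003 0 -0.008;90 -15.6 -6 0 0.003 0 -0.008;90 -15.6 -6 0 0.003 0 -0.008;90 -15.6 -6 0 0.003 0 -0.008;90 -15.6 -6 0 0.003 0 -0.008'; python3 look.py w5 80;  python3 go.py 484,15.5,48
```

```text
clock: 8.4
eef_pos: [484.3, 15.6, 158.1]
tool_rot: [3.142, 0.001, 0.0]
ft_force: [1.0, -0.1, 0.2]
grip_width: 0.896
yel [ 161    0   77   47 2948] [199.9  19.8] [438.4 138.8  80. ]
yel [ 258  194   46   50 1825] [280.4 218.5] [484.8  17.9  80. ]
yel [ 457  273   57   49 2046] [484.9 297. ] [636.6 -43.7  80. ]
yel [ 229  322   54   52 2289] [255.7 347.4] [465.7 -89.5  80. ]
or [ 402  160   92  140 9284] [446.2 219.2] [634.9  -7.7  10. ]
8.45 [484.8  15.5 158.2] [-3.141e+00  1.000e-03 -0.000e+00] F [-0.  -0.1  0.3] w 0.897
484,15.5,48 -> [-0.07 -0.   11.02] [-0.     0.001 -0.   ]
```

View pics/w5.png

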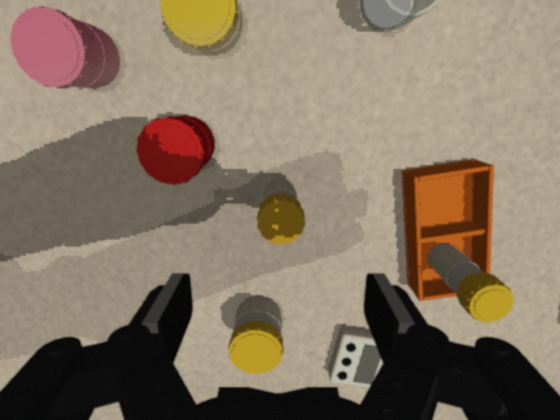

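Tube 1's cap is at (280,218), centred under the tool.

```bash
python3 -m jog '90 -0.05 -0.1 5 0 0 0;90 -0.05 -0.1 8 0 0 0;90 -0.05 -0.1 11.1 0 0 0;90 -0.05 -0.1 11.1 0 0 0;90 -0.05 -0.1 11.1 0 0 0;0 -0.05 -0.1 11.1 0 0 0;0 -0.05 -0.1 11.1 0 0 0;0 -0.05 -0.1 11.1 0 0 0;0 -0.05 -0.1 11.1 0 0 0;0 -0.05 -0.1 11.1 0 0 0' 30; python3 go.py 630.5,11,150
```

```text
clock: 9.7
eef_pos: [484.9, 16.5, 48.0]
tool_rot: [-3.142, -0.001, -0.001]
ft_force: [-0.3, 0.0, 7.8]
grip_width: 0.381
9.7 [484.9  16.5  48. ] [-3.142e+00 -1.000e-03 -1.000e-03] F [-0.3  0.   7.8] w 0.381
630.5,11,150 -> [ 14.57   0.54 -10.19] [-0.    -0.001 -0.001]
```

```bash
python3 -m jog '0 0 0 -3 0 0 0;0 0 0 -8 0 0 0;0 0 0 -10.2 0 0 0;0 14.55 0.55 -10.2 0 0 0;0 14.55 0.55 -10.2 0 0 0;0 14.55 0.55 -10.2 0 0 0;0 14.55 0.55 -10.2 0 0 0;0 14.55 0.55 -10.2 0 0 0'; python3 look.py w6 80;  python3 go.py 630.5,11,53
```

```text
clock: 10.7
eef_pos: [629.0, 11.1, 149.7]
tool_rot: [3.141, 0.001, -0.0]
ft_force: [-0.7, -0.2, -0.1]
grip_width: 0.372
yel [  0   0  10  32 260] [ 3.9 13.1] [477.6 136.   80. ]
yel [ 236  265   84   93 6269] [277.8 311.5] [627.7 -55.2  80. ]
yel [  57  323   58   48 1671] [ 82.2 343.5] [480.7 -83.5  80. ]
or [ 235  156   93  119 6162] [283.3 202. ] [632.4   6.5  10. ]
10.75 [629.   11.1 149.9] [3.141 0.    0.   ] F [ 0.2 -0.3 -0.9] w 0.378
630.5,11,53 -> [0.16 0.   9.69] [0. 0. 0.]
```

View pics/w6.png

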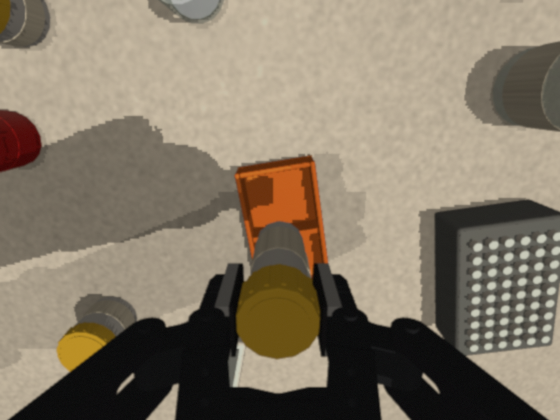

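```bash
python3 -m jog '0 0.1 0 5 0 0 0;0 0.1 0 8 0 0 0;0 0.1 0 9.4 0 0 0;0 0.1 0 9.6 0 0 0;0 0.1 0 9.7 0 0 0;0 0.1 0 9.75 0 0 0;0 0.1 0 9.8 0 0 0;0 0.1 0 9.8 0 0 0'
```

```text
clock: 11.75
eef_pos: [630.1, 11.0, 52.2]
tool_rot: [3.141, -0.0, -0.0]
ft_force: [-1.0, -0.1, -1.0]
grip_width: 0.373
```

```bash
python3 -m jog '0 0 0 0.1 0 0 0;0 0 0 0.15 0 0 0;70 0 0 0.1 0 0 0;70 0 0 0.1 0 0 0;90 0 0 0 0 0 0;90 0 0 0 0 0 0;90 0 0 -3 0 0 0;90 0 0 -8 0 0 0;90 0 0 -10.8 0 0 0;90 0 0 -10.8 0 0 0'; python3 look.py w7 84;  python3 go.py 463,-114,140
```

```text
clock: 13.0
eef_pos: [631.8, 11.3, 162.9]
tool_rot: [3.142, -0.005, -0.0]
ft_force: [-0.7, 0.0, -0.1]
grip_width: 0.899
yel [  0   0  18  40 618] [ 7.7 17.4] [476.5 135.8  84. ]
yel [ 255  194   45   52 1803] [276.9 220. ] [630.3  12.4  84. ]
yel [ 269  265   43   49 1681] [289.8 288.9] [639.8 -41.8  84. ]
yel [  63  315   54   32 1136] [ 90.5 329.7] [486.8 -77.2  84. ]
or [ 233  154   92  139 5644] [279.1 213.5] [632.5  -8.2  10. ]
13.05 [630.5  11.  160.9] [ 3.141e+00 -2.000e-03 -0.000e+00] F [-0.2 -0.2 -0.1] w 0.9
463,-114,140 -> [-16.75  12.5    2.07] [ 0.    -0.002 -0.   ]
```

View pics/w7.png

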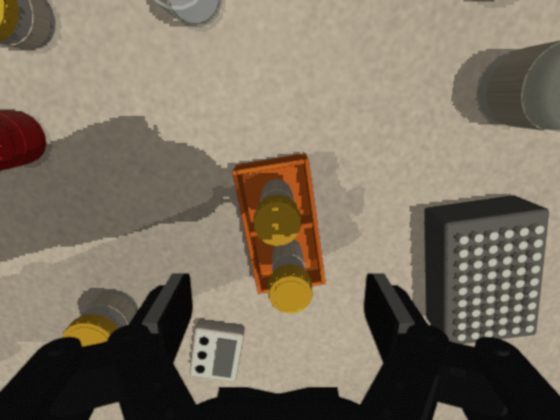

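Both tubes stand one per bay, with caps at (277,220) and (290,289). Next is the pot at about (463,-114).

```bash
python3 -m jog '100 -16.75 12.5 1 0 -0.002 0;100 -16.75 12.5 1 0 -0.002 0;100 -16.75 12.5 1 0 -0.002 0;100 -16.75 12.5 1 0 -0.002 0;100 -16.75 12.5 1 0 -0.002 0;100 -16.75 12.5 1 0 -0.002 0'; python3 look.py w8 56;  python3 go.py 463,-114,30
```

```text
clock: 13.8
eef_pos: [463.6, -113.2, 150.3]
tool_rot: [-3.141, 0.0, 0.001]
ft_force: [0.3, 0.4, -0.1]
grip_width: 1.002
yel [ 532    0   28   55 1207] [547.8  27.8] [629.2   8.9  56. ]
yel [ 527   97   33   55 1377] [545.6 124.6] [642.4 -49.3  56. ]
yel [ 247  182   64   64 3171] [278.7 214.1] [ 463.1 -113.1   56. ]
or [  453     0   107   163 10037] [493.   79.5] [628.4 -18.9  10. ]
or [ 323  334   73   74 3770] [357.9 367.4] [ 544.9 -295.5   10. ]
13.85 [ 463.9 -112.9  150.4] [-3.141e+00 -0.000e+00  1.000e-03] F [-0.1 -0.1  0.3] w 0.997
463,-114,30 -> [-0.1   0.12 12.04] [-0.    -0.     0.001]
```

View pics/w8.png

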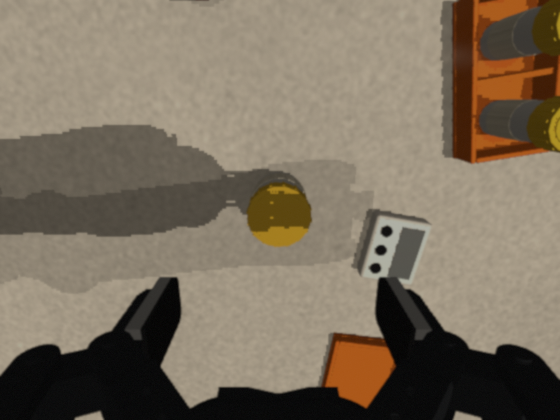

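The pot cap is at (279,214), about (463,-113.5). I'll grip it.

```bash
python3 -m jog '100 -0.1 0.08 5 0 0 0;100 -0.1 0.08 9 0 0 0;100 -0.1 0.08 12.5 0 0 0;100 -0.1 0.08 12.5 0 0 0;100 -0.1 0.08 12.5 0 0 0;0 -0.1 0.08 12.5 0 0 0;0 -0.1 0.08 12.5 0 0 0;0 -0.1 0.08 12.5 0 0 0;0 -0.1 0.08 12.5 0 0 0;0 -0.1 0.08 12.5 0 0 0' 30; python3 go.py 551,-302,120
```

```text
clock: 15.1
eef_pos: [463.8, -113.9, 26.5]
tool_rot: [3.141, -0.002, 0.001]
ft_force: [0.1, -0.0, 7.6]
grip_width: 0.551
15.1 [ 463.8 -113.9   26.5] [ 3.141e+00 -2.000e-03  1.000e-03] F [ 0.1 -0.   7.6] w 0.551
551,-302,120 -> [ 8.72 18.82 -9.33] [ 0.    -0.002  0.001]
```

```bash
python3 go.py 541,-364,120; python3 -m jog '0 0 0 -3 0 0 0;0 0 0 -8 0 0 0;0 0 0 -9.4 0 0 0;0 7.7 25 -9.4 0 0 0;0 7.7 25 -9.4 0 0 0;0 7.7 25 -9.4 0 0 0;0 7.7 25 -9.4 0 0 0;0 7.7 25 -9.4 0 0 0;0 7.7 25 -9.4 0 0 0;0 7.7 25 -9.4 0 0 0'; python3 look.py w9 56;  python3 go.py 541,-364,31
```

```text
15.1 [ 463.8 -113.9   26.5] [ 3.141e+00 -2.000e-03  1.000e-03] F [ 0.1 -0.   7.6] w 0.551
541,-364,120 -> [ 7.71 25.02 -9.33] [ 0.    -0.002  0.001]
clock: 16.35
eef_pos: [540.7, -361.3, 120.4]
tool_rot: [-3.14, -0.001, 0.004]
ft_force: [-0.1, 0.3, -1.1]
grip_width: 0.551
yel [  218   252   121   117 11040] [277.7 310.1] [ 539.7 -422.5   56. ]
or [  229    69   126   183 15619] [289.  150.9] [ 547.7 -317.5   10. ]
16.4 [ 540.8 -361.4  120.6] [-3.141e+00 -1.000e-03  4.000e-03] F [ 0.2  0.6 -1.5] w 0.551
541,-364,31 -> [0.   0.27 8.96] [-0.001 -0.001  0.004]
```

View pics/w9.png

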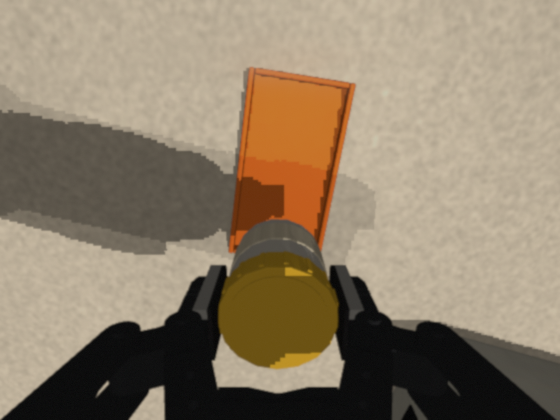

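```bash
python3 - <<'E'
from h import *
p=manip.camera_params('wrist')
Q=np.array([atz(p,q,14)[:2] for q in((249,68),(355,84),(230,251),(320,250))]);print(Q.round(1))
a=Q[0]+Q[1];print(a/2, np.degrees(np.arctan2(*(Q[1]-Q[0])[::-1])), np.linalg.norm(Q[1]-Q[0]),np.linalg.norm(Q[2]-Q[0]))
ang=np.arctan2(*(Q[1]-Q[0])[::-1]);yv=np.array([-np.sin(ang),np.cos(ang)])
for d in(70,39,101): print(d,(a/2-d*yv).round(1))
E
```

```text
[[ 519.9 -261.5]
 [ 592.1 -271.4]
 [ 501.7 -396.8]
 [ 573.6 -395.7]]
[ 556.03696509 -266.45429145] -7.747865094540483 72.84274894759527 136.5007950069981
70 [ 546.6 -335.8]
39 [ 550.8 -305.1]
101 [ 542.4 -366.5]
```

```bash
python3 -m jog '0 0.1 0.35 4 0 0 0;0 0.1 0.35 7 0 0 0;0 0.1 0.35 8.6 0 0 0;0 0.1 0.35 8.8 0 0 0;0 0.1 0.35 8.9 0 0 0;0 0.1 0.35 8.95 0 0 0;0 0.1 0.35 9 0 0 0;0 0.1 0.35 9 0 0 0'
```

```text
clock: 17.4
eef_pos: [542.1, -365.0, 31.0]
tool_rot: [-3.141, -0.002, 0.004]
ft_force: [-0.1, -1.0, -0.2]
grip_width: 0.55
```

```bash
python3 -m jog '0 0 0 0.1 0 0 0;0 0 0 0.15 0 0 0;0 0 0 0.15 0 0 0'
```

```text
clock: 17.77
eef_pos: [542.3, -365.0, 30.6]
tool_rot: [-3.141, -0.002, 0.004]
ft_force: [-1.5, 0.9, 8.0]
grip_width: 0.55
```

Contact with the tray floor is felt, so I'll release and rise.

```bash
python3 -m jog '80 0 0 0 0 0 0;80 0 0 0 0 0 0;100 0 0 0 0 0 0;100 0 0 0 0 0 0;100 0 0 -3 0 0 0;100 0 0 -8 0 0 0;100 0 0 -11.5 0 0 0;100 0 0 -11.5 0 0 0;100 0 0 -11.5 0 0 0'; python3 look.py w10 60;  python3 go.py 432,153,150
```

```text
clock: 18.9
eef_pos: [541.5, -364.9, 144.9]
tool_rot: [-3.141, -0.001, 0.004]
ft_force: [0.3, 0.6, 0.1]
grip_width: 1.001
yel [ 247  185   65   66 3377] [278.9 217.6] [ 541.1 -364.2   60. ]
or [  232    67   115   180 11815] [288.2 137.2] [ 548.4 -313.9   10. ]
18.95 [ 541.1 -364.7  144.2] [-3.14   0.     0.004] F [-1.8 -0.7  0.8] w 0.999
432,153,150 -> [-10.73 -51.81  -0.51] [-0.001  0.     0.004]
```

View pics/w10.png

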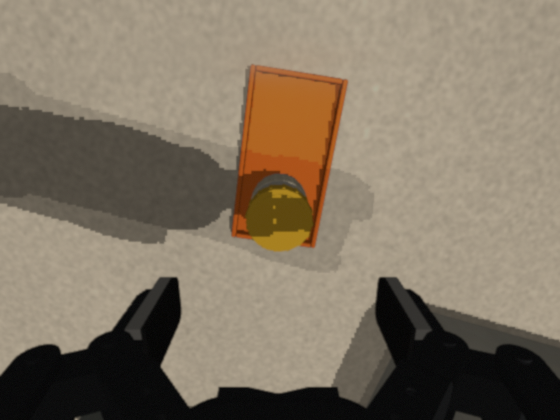

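The pot is in the tray at (279,217), upright and clear of the end wall. Next is the second pot.

```bash
python3 -m jog '100 -10.8 -51.8 -0.5 0 0 0.004;100 -10.8 -51.8 -0.5 0 0 0.004;100 -10.8 -51.8 -0.5 0 0 0.004;100 -10.8 -51.8 -0.5 0 0 0.004;100 -10.8 -51.8 -0.5 0 0 0.004;100 -10.8 -51.8 -0.5 0 0 0.004;100 -10.8 -51.8 -0.5 0 0 0.004;100 -10.8 -51.8 -0.5 0 0 0.004;100 -10.8 -51.8 -0.5 0 0 0.004;100 -10.8 -51.8 -0.5 0 0 0.004';python3 -m jog '100 0 0 0 0 0 0;100 0 0 0 0 0 0'; python3 look.py w11 56;  python3 go.py 432,153,26
```

```text
clock: 20.2
eef_pos: [429.9, 155.3, 149.1]
tool_rot: [-3.14, 0.002, 0.005]
ft_force: [-0.2, -0.2, -0.2]
grip_width: 1.003
clock: 20.45
eef_pos: [429.8, 154.0, 148.5]
tool_rot: [-3.14, 0.003, 0.003]
ft_force: [-0.3, -0.9, -0.4]
grip_width: 0.997
yel [213  41  35  38 987] [229.9  59.7] [397.7 257.7  56. ]
yel [ 251  182   64   64 3222] [283.2 213.8] [432.2 155.   56. ]
or [ 445  303   85   46 2392] [490.  322.2] [634.   29.4  10. ]
20.5 [429.9 154.1 148.6] [-3.14e+00  3.00e-03  3.00e-03] F [ 0.4  0.2 -0.6] w 0.995
432,153,26 -> [ 0.24  0.12 12.26] [-0.001  0.003  0.003]
```

View pics/w11.png

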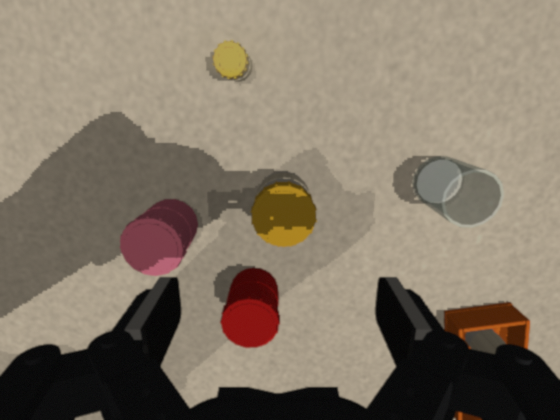

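The yellow pot is at (283,214), which the calibration puts at about (432,154). The red one at (251,310) and the pink one at (152,246) are the look-alikes. I'll open the fingers a little less to clear the pink one.

```bash
python3 -m jog '85 0.24 0.03 0 0 0.003 0.003;85 0.24 0.03 4 0 0.003 0.003;85 0.24 0.03 9 0 0.003 0.003;85 0.24 0.03 12.3 0 0.003 0.003;85 0.24 0.03 12.3 0 0.003 0.003;0 0.24 0.03 12.3 0 0.003 0.003;0 0.24 0.03 12.3 0 0.003 0.003;0 0.24 0.03 12.3 0 0.003 0.003;0 0.24 0.03 12.3 0 0.003 0.003;0 0.24 0.03 12.3 0 0.003 0.003' 30; python3 go.py 551,-303.5,125
```

```text
clock: 21.75
eef_pos: [433.2, 154.3, 27.1]
tool_rot: [-3.14, -0.003, -0.0]
ft_force: [0.1, -0.8, 7.6]
grip_width: 0.548
21.75 [433.2 154.3  27.1] [-3.14e+00 -3.00e-03 -0.00e+00] F [ 0.1 -0.8  7.6] w 0.548
551,-303.5,125 -> [11.83 45.75 -9.84] [-0.002 -0.003 -0.   ]
```

```bash
python3 -m jog '0 0 0 -3 0 0 0;0 0 0 -8 0 0 0;0 0 0 -10.3 0 0 0;0 11.8 45.7 -10.3 0 0 0;0 11.8 45.7 -10.3 0 0 0;0 11.8 45.7 -10.3 0 0 0;0 11.8 45.7 -10.3 0 0 0;0 11.8 45.7 -10.3 0 0 0;0 11.8 45.7 -10.3 0 0 0;0 11.8 45.7 -10.3 0 0 0'; python3 go.py 551,-303.5,130
```

```text
clock: 23.0
eef_pos: [542.4, -271.8, 130.6]
tool_rot: [-3.14, -0.004, -0.001]
ft_force: [1.2, 0.1, -0.8]
grip_width: 0.55
23.0 [ 542.4 -271.8  130.6] [-3.14e+00 -4.00e-03 -1.00e-03] F [ 1.2  0.1 -0.8] w 0.55
551,-303.5,130 -> [0.86 3.17 0.06] [-0.001 -0.004 -0.001]
```

```bash
python3 -m jog '0 0.86 3.15 0 0 -0.004 -0.001;0 0.86 3.15 0 0 -0.004 -0.001;0 0.86 3.15 0 0 -0.004 -0.001;0 0.86 3.15 0 0 -0.004 -0.001'; python3 look.py w12 60; python3 go.py 551,-303.5,32
```

```text
clock: 23.5
eef_pos: [551.0, -301.5, 130.9]
tool_rot: [-3.14, -0.0, 0.003]
ft_force: [-0.0, -0.3, -0.3]
grip_width: 0.549
yel [  218   251   120   116 10956] [277.7 309. ] [ 550.  -366.3   60. ]
or [ 226  152  107  123 6758] [277.  194.5] [ 549.2 -293.9   10. ]
23.55 [ 551.1 -301.7  131. ] [-3.14e+00 -0.00e+00  3.00e-03] F [ 0.3 -0.1 -0.7] w 0.547
551,-303.5,32 -> [-0.01  0.2   9.9 ] [-0.002 -0.     0.003]
```

View pics/w12.png

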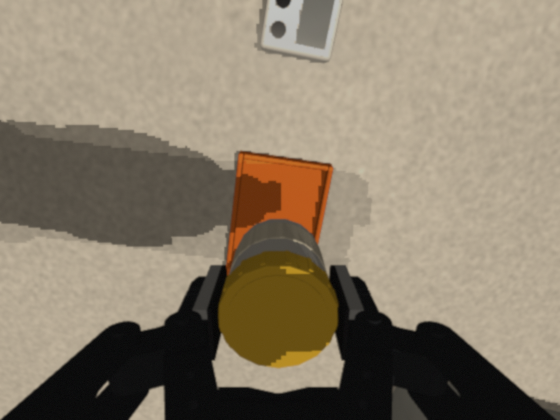

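```bash
python3 -m jog '0 0 0.15 4 0 0 0;0 0 0.15 8 0 0 0;0 0 0.15 9.5 0 0 0;0 0 0.15 9.8 0 0 0;0 0 0.15 9.9 0 0 0;0 0 0.15 9.95 0 0 0;0 0 0.15 10 0 0 0;0 0 0.15 10 0 0 0'; python3 -m jog '0 0 0 0.1 0 0 0;0 0 0 0.15 0 0 0'
```

```text
clock: 24.55
eef_pos: [551.3, -303.2, 31.4]
tool_rot: [-3.14, -0.001, 0.002]
ft_force: [0.0, -0.2, -0.8]
grip_width: 0.545
clock: 24.8
eef_pos: [551.4, -303.3, 31.1]
tool_rot: [-3.141, -0.001, 0.002]
ft_force: [-3.9, 2.2, 12.9]
grip_width: 0.55
```

```bash
python3 -m jog '80 0 0 0 0 0 0;80 0 0 0 0 0 0;100 0 0 0 0 0 0;100 0 0 0 0 0 0;100 0 0 -3 0 0 0;100 0 0 -8 0 0 0;100 0 0 -11.5 0 0 0;100 0 0 -11.5 0 0 0;100 0 0 -11.5 0 0 0'; python3 look.py w13 60;  python3 go.py 396,259,150
```

```text
clock: 25.92
eef_pos: [550.7, -303.3, 145.4]
tool_rot: [-3.141, 0.0, 0.002]
ft_force: [-0.3, 0.6, -1.0]
grip_width: 0.997
yel [ 247  185   65   66 3387] [278.8 217.3] [ 550.2 -302.5   60. ]
yel [ 236  261   62   61 2960] [267.  291.6] [ 541.3 -362.6   60. ]
or [ 225  147  106  160 5880] [275.3 207.6] [ 547.3 -311.4   10. ]
25.98 [ 550.4 -303.1  144.8] [-3.14e+00  1.00e-03  2.00e-03] F [0.5 0.8 0.1] w 1.002
396,259,150 -> [-15.31 -56.25  -0.41] [-0.002  0.001  0.002]
```

View pics/w13.png

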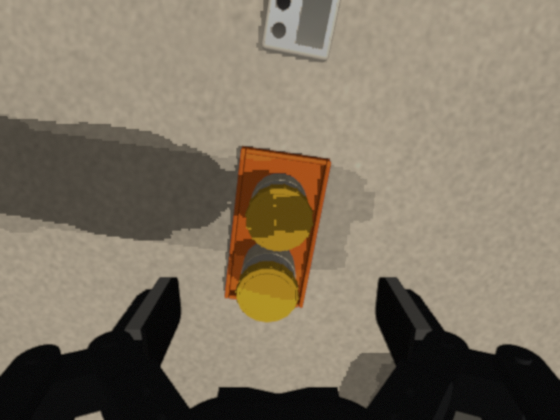

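Both pots stand in the tray, at (279,217) and (267,292). Next is the vial.

```bash
python3 -m jog '100 -15.3 -56.2 -0.4 0 0 0.002;100 -15.3 -56.2 -0.4 0 0 0.002;100 -15.3 -56.2 -0.4 0 0 0.002;100 -15.3 -56.2 -0.4 0 0 0.002;100 -15.3 -56.2 -0.4 0 0 0.002;100 -15.3 -56.2 -0.4 0 0 0.002;100 -15.3 -56.2 -0.4 0 0 0.002;100 -15.3 -56.2 -0.4 0 0 0.002;100 -15.3 -56.2 -0.4 0 0 0.002;100 -15.3 -56.2 -0.4 0 0 0.002'; python3 go.py 396,259,150
```

```text
clock: 27.22
eef_pos: [393.6, 262.3, 149.3]
tool_rot: [-3.139, 0.003, 0.006]
ft_force: [-1.1, -0.1, -0.1]
grip_width: 0.997
27.23 [393.6 262.3 149.3] [-3.139e+00  3.000e-03  6.000e-03] F [-1.1 -0.1 -0.1] w 0.997
396,259,150 -> [ 0.23  0.34 -0.08] [-0.003  0.003  0.006]
```

```bash
python3 -m jog '80 0.23 0.34 0 -0.003 0.003 0.006;80 0.23 0.34 0 -0.003 0.003 0.006;80 0.23 0.34 0 -0.003 0.003 0.006'; python3 look.py w14 52;  python3 go.py 396,259,20
```

```text
clock: 27.6
eef_pos: [396.4, 257.3, 148.7]
tool_rot: [3.14, 0.001, -0.002]
ft_force: [0.5, 0.6, -0.3]
grip_width: 0.8
yel [267 193  28  31 700] [280.  207.9] [396.7 261.1  52. ]
or [ 443   41  101   97 7611] [493.7  89.2] [562.2 343.8  10. ]
27.65 [396.4 257.5 148.9] [ 3.141e+00  1.000e-03 -2.000e-03] F [-0.5 -0.   0.1] w 0.801
396,259,20 -> [-0.03 -0.16 12.89] [ 0.001  0.001 -0.002]
```

View pics/w14.png

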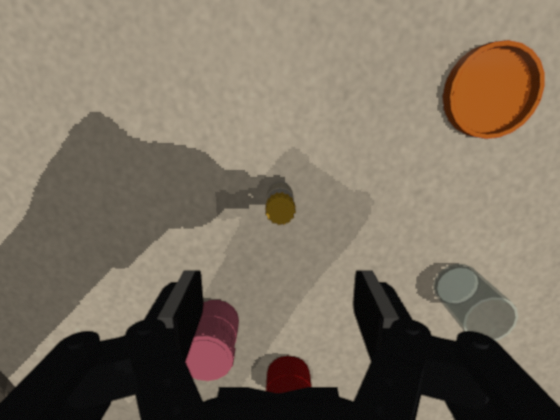

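The vial is at (280,208), about (396.5,260), and the dish at (494,89), about (562,344).

```bash
python3 -m jog '80 0 -0.25 5 0 0 0;80 0 -0.25 9 0 0 0;80 0 -0.25 12.8 0 0 0;80 0 -0.25 12.8 0 0 0;80 0 -0.25 12.8 0 0 0;0 0 -0.25 12.8 0 0 0;0 0 -0.25 12.8 0 0 0;0 0 -0.25 12.8 0 0 0;0 0 -0.25 12.8 0 0 0;0 0 -0.25 12.8 0 0 0' 25; python3 look.py w15 52; python3 go.py 562,344,110
```

```text
clock: 28.9
eef_pos: [396.9, 260.1, 21.7]
tool_rot: [3.141, -0.001, -0.002]
ft_force: [0.1, -0.6, 8.3]
grip_width: 0.25
yel [ 251  280   55   63 2794] [277.6 311.6] [395.7 263.5  52. ]
28.95 [396.9 260.1  21.7] [ 3.141e+00 -1.000e-03 -2.000e-03] F [ 0.2 -2.4  7.6] w 0.249
562,344,110 -> [16.5  -8.42 -8.82] [ 0.001 -0.001 -0.002]
```

View pics/w15.png

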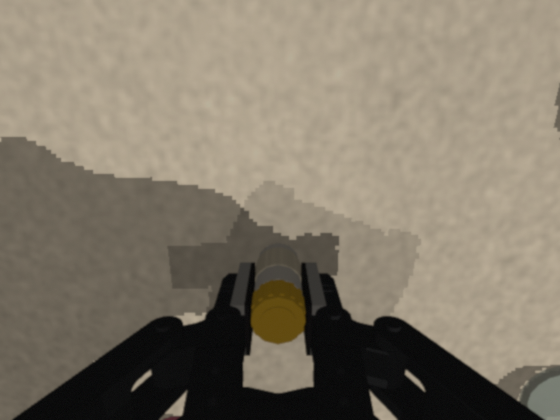

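The vial is held squarely, with the cap at (278,312).

```bash
python3 -m jog '0 0 0 -3 0 0 0;0 0 0 -8 0 0 0;0 0 0 -10 0 0 0;0 16.5 -8.4 -10 0 0 0;0 16.5 -8.4 -10 0 0 0;0 16.5 -8.4 -10 0 0 0;0 16.5 -8.4 -10 0 0 0;0 16.5 -8.4 -10 0 0 0;0 16.5 -8.4 -10 0 0 0'; python3 look.py w16 52; python3 go.py 562,344,26
```

```text
clock: 30.08
eef_pos: [560.7, 343.3, 121.8]
tool_rot: [3.14, -0.0, -0.001]
ft_force: [-0.3, -0.3, 0.1]
grip_width: 0.252
yel [ 251  280   54   63 2779] [277.5 311.3] [559.3 277.   52. ]
or [ 237  161   92   88 6241] [282.4 204.9] [563.1 344.7  10. ]
30.12 [560.9 343.3 122. ] [ 3.14e+00 -1.00e-03 -1.00e-03] F [-0.7 -0.1 -0.6] w 0.249
562,344,26 -> [ 0.1  -0.08  9.6 ] [ 0.001 -0.001 -0.001]
```

View pics/w16.png

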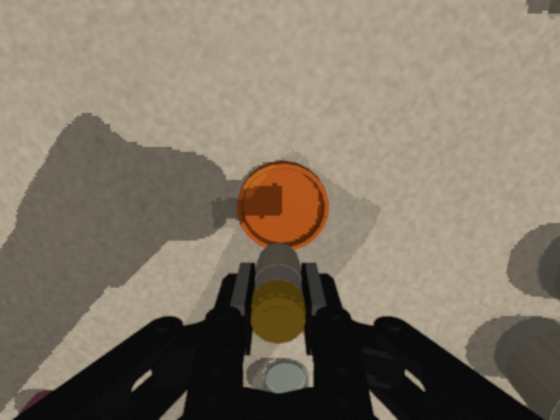

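```bash
python3 -m jog '0 0.15 -0.05 4 0 0 0;0 0.15 -0.05 8 0 0 0;0 0.15 -0.05 9.2 0 0 0;0 0.15 -0.05 9.5 0 0 0;0 0.15 -0.05 9.6 0 0 0;0 0.15 -0.05 9.65 0 0 0;0 0.15 -0.05 9.65 0 0 0'; python3 -m jog '0 0 0 0.1 0 0 0;0 0 0 0.12 0 0 0'
```

```text
clock: 31.0
eef_pos: [563.0, 344.0, 26.4]
tool_rot: [3.141, -0.002, -0.001]
ft_force: [0.2, -0.2, 0.0]
grip_width: 0.25
clock: 31.25
eef_pos: [563.2, 344.1, 25.9]
tool_rot: [3.141, -0.002, -0.002]
ft_force: [-0.4, -1.3, 5.7]
grip_width: 0.252
```

```bash
python3 -m jog '60 0 0 0 0 0 0;60 0 0 0 0 0 0;80 0 0 0 0 0 0;80 0 0 0 0 0 0;80 0 0 -3 0 0 0;80 0 0 -8 0 0 0;80 0 0 -12 0 0 0;80 0 0 -12 0 0 0;80 0 0 -12 0 0 0'; python3 look.py w17 56; python3 go.py
python3 - <<'E'
from h import *
for c in("top","scene"):
    im=manip.get_image(c); cv2.imwrite(f"pics/{c}1.png",im[:,:,::-1])
E
```

```text
clock: 32.38
eef_pos: [562.7, 343.7, 145.2]
tool_rot: [3.14, -0.002, -0.002]
ft_force: [0.1, 0.0, -0.5]
grip_width: 0.8
yel [265 199  28  31 711] [278.4 214. ] [562.  345.4  56. ]
or [ 238  157   84   83 4367] [279.8 195.5] [563.3 346.   10. ]
32.42 [562.3 343.4 144.6] [ 3.14e+00 -1.00e-03 -2.00e-03] F [ 0.4  0.1 -0.4] w 0.802
```

View pics/w17.png

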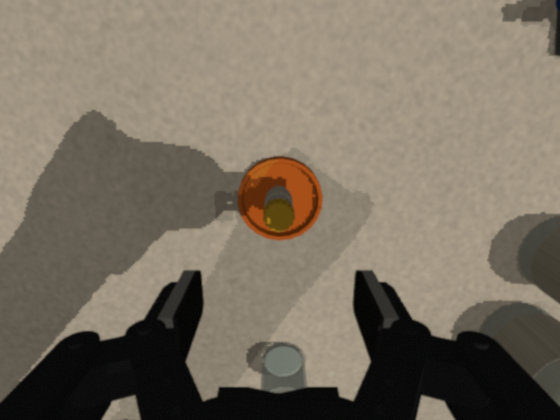

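View pics/top1.png

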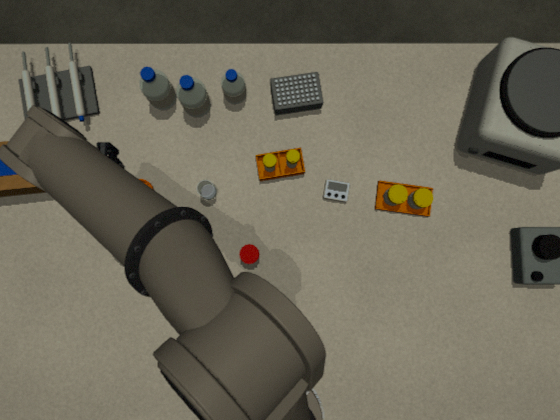

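View pics/scene1.png

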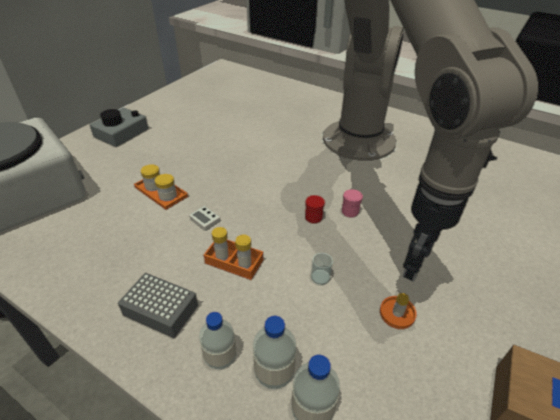

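All five stand upright in their places. The beaker and timer are at their original pixels, (208,190) and (336,191) in the top view, and the gripper is clear. I'll hand the job in.

```bash
python3 -c "
from plant import manip
print(manip.close_job())"
```

```text
the job is handed in; nothing more can be done
None
```

All five containers are sorted and the job was handed in at about 32.5 s on the robot's clock. I went in the order asked: a tube in each rack bay, both yellow pots side by side in the tray, then the vial in the dish. Each was gripped by its cap and lowered until the wrist force showed a touch-down, then released. The tube in the +y bay was the exception: I released it after a small extra push without reading the force there.

- **Final pictures:** in the scene view, and in close wrist views after each release, all five stand upright inside their places. The arm hid the vial from the top camera.
- **Bystanders:** the beaker and timer are at the same pixels as at the start. The red and pink look-alike pots were not touched.
- **Forces:** the force readings I took stayed below 15 N. Forces during the moves between readings were not seen.
- **Disagreements:** position estimates from different cameras differed by only 1–3 mm. The trained network's tube detections partly mistook a pot and the tray for tubes, and in the top view it missed one real tube. I therefore used the cap-colour positions, checked with two cameras.

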